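# Put the ribbed griddle plate back in its own labelled cradle

### The job

Put the ribbed griddle plate with the red grip back in its own storage cradle, the one with the red, white-striped label: slip one end under the cradle's fixed lip, then press the other end down past the sprung catch until the plate lies flat on the cradle's floor, held at both ends. Work with a light hand, without ramming the plate into the cradle, and leave the egg cup, spice tin, spatula and tongs where they are.

Things in the scene. Friction and masses are not known exactly. Their poses are not given: they have to be found in the camera images.
- griddle: Dark ribbed griddle plate, 130 (x) x 90 (y) x 10 mm thick, about 0.42 kg, starts flat on the counter; origin: centre of its underside, z up. The 3 high ribs on top are look only. A red upright grip, 14 thick (x), 64 long (y), stands across its middle from z=10 to z=46. Same either way round.
- red_cradle: Storage cradle for the griddle: wooden board fixed to the counter, 204 (x) x 112 (y) x 6 mm, carrying a frame whose label is red with white stripes. The frame is clamped somewhere along the board: it is shifted by up to 12 mm in +x or -x from its middle place, and this shift is NOT reported, so look or feel for it. Origin: underside of the board, z up, frame's lip at -x, catch at +x.
- red_cradle_floor (a point): Point on the board's top (floor), 6 mm over red_cradle's origin; axes as the cradle's. With the frame in its middle place, from here in mm: end wall, face x=-66, with a rigid lip over x=-66..-52, its underside at z=18, top z=26; side rails, inner faces y=+-49, 10 high; at +x two stops, face x=67, 12 high, a sprung catch between them, a block 26 high at x=83..91.
- red_cradle_catch (a point): Where the catch's tip is with the frame in its middle place (x=60.5, z=15 mm from the floor point). Aluminium, 36 wide; upper face slopes up and outwards at 60 degrees to z=25. The plate's edge pushes it back in +x (about 10 N of downward push there), then it snaps over the plate's top edge. A plate in place has 3 mm play along x, 4 to either side, and lies on the board.
- blue_cradle: same make and sizes as red_cradle, fixed, label plain blue, for another plate that is not here; stays empty (its frame is shifted by its own amount). Its frame is like red_cradle's.
- egg_cup: white porcelain egg cup, 50 diameter, 60 high, standing; origin: centre of its underside. Leave alone.
- spice_tin: steel spice tin with ribbed twist cap, 55 diameter, 90 high, standing; origin: centre of its underside. Leave alone.
- spatula: red silicone spatula lying flat, 187 long (x), blade 75 x 55 x 7 at +x, handle 16 wide, 10 thick; origin: on the counter, about mid length. Leave alone.
- tongs: stainless steel tongs lying flat, 210 long (x), 50 wide, 12 high; origin: on the counter, mid length, tips at +x. Leave alone.
Mind the look-alikes: they are no part of the job. What is meant by the griddle is not purple, and is the larger of those in its own colour. What is shaped like the red_cradle but pink is not meant.

How it is judged:
At the end, for the whole second after the job is handed in: The griddle plate is at rest, grip up, in the red-labelled cradle: within 18 mm of its origin along it (frame shift and play) and 8 mm across, underside within 3 mm of the floor, tilt under 0.035 rad, lengthwise within 0.12 rad; so lip and catch both hold it (x of griddle in the frame of red_cradle between -0.018 and 0.018 m and y of griddle in the frame of red_cradle between -0.008 and 0.008 m and z of griddle in the frame of red_cradle between 0.003 and 0.009 m and angle between griddle's own z axis and vertical below 0.035 rad and angle between the x axis of griddle and the x axis of red_cradle, either way round below 0.12 rad and linear speed of griddle below 0.01 m/s); the robot touches nothing.
It fails at once if the griddle plate was rammed into a cradle (more than 45 N between them) (contact force between griddle and red_cradle above 45 N or contact force between griddle and blue_cradle above 45 N).
It fails at once if the egg cup, spice tin, spatula or tongs was moved by more than 25 mm or knocked over (distance of any of egg_cup, spice_tin, spatula, tongs from where it was at the start of the episode above 0.025 m or angle between any of egg_cup, spice_tin's own z axis and vertical above 0.3 rad).
It also fails if it takes over 58 s, if anything falls off the work surface, if the arm or the gripper's body presses on something with over 40 N, if the wrist force passes 120 N, or if a joint passes its speed limit or range.

### The arm

A 7-joint arm with a two-finger parallel gripper is mounted at the origin on the work surface. World frame = base frame: x ahead of the robot, y to its left, z up, the work surface at z = 0. Lengths are in m, angles in rad, forces in N, time in s.
With the tool pointing down it reaches from about 0.4 to 0.925 m from the base axis. Payload 5.6 kg.
Tool frame: the origin (TCP) lies at the centre of the arm's flange, where the gripper is bolted on; the fingertips stand 173 mm ahead of it and the grasp point (between the pads) lies 155 mm ahead of it; z points along the fingers, y is the direction in which the jaws open and shut (so a half turn about z gives the same grasp; the last joint's range is limited). The gripper opens to 85 mm and grips with 20 to 120 N. Pads are 22 mm wide; open, the fingers measure 114 mm over their backs; the gripper's body (76 mm by 85 mm) begins 54 mm behind the grasp point. The pads swing forward as they close: fully open they stand 13 mm farther back than shut.
Start: joints at [-1.351, 0.468, -0.012, 1.603, 0.006, 1.071, -0.056], TCP at [0.169, 0.628, 0.405] pointing down, gripper open.
Joint ranges: [-2.53, 2.53], [-0.31, 2.02], [-1.57, 1.55], [0.28, 2.44], [-1.29, 4.43], [0.15, 1.84], [-2.92, 2.92]. Speed limits (rad/s): [2.57, 2.57, 3.14, 3.14, 3.14, 3.14, 3.14].

### API

Orientations are given as a unit quaternion [x, y, z, w].
In Python, from station import arm, vision gives the robot as it stands.
- The arm moves only by the tool servo_tool, never from a script. Its argument "targets" is text: rows parted by semicolons, each of 7 numbers parted by spaces: the turn, a rotation vector about the world's x, y, z in rad, then the shift along the world's x, y, z in cm, then the finger opening in cm, from 0 to 8.54. In form: ax ay az tx ty tz claw; .... A call has 1 to 20 rows; each row is the pose to reach, as a shift and turn from the pose measured when the call began; what a row does not reach only later rows make up. A row lasts 1/8 s, in which the tool goes at most 62.5 mm and 10.7 degrees, less where a joint would pass 70% of its speed; a pose out of reach is approached as far as the arm can. A call with a gripper value outside its range is refused whole. The fingers move at their own pace and stop on an object; the grip force is fixed at half the most. Time passes only in rows, so rows that repeat a pose let the fingers close. It gives the time, the measured TCP pose, the force and the opening at its end, in the units of the state.
- arm.sense(): the state, without advancing time (a new reading comes with each control period).
- vision.grab_frame(name): name is "side" or "top"; returns the picture (420x560x3 uint8, red, green, blue); there is no depth.
- vision.calibration(name): a dict with "fx", "fy", "cx", "cy" (pixels), "eye" and "attitude" of the camera in the world. Camera axes: x right, y down, z forward; pixel columns grow to the right and rows downward; lengths in m; the calibration is good to about 2 mm. A picture is of the moment at which its call begins. calibration takes no time and is no camera call.
- arm.hand_in(): hands the job in, once; it reports no verdict.
The state is a dict: "t": time; "qpos": joint angles; "qd": joint speeds; "tau": joint torques, N m; "tool_pos": TCP position; "tcp_rot": TCP orientation; "contact_force": force on the tool from outside, world axes, zero at the start; "torque": the same for the moment, N m; "width": finger opening in m.
Only numpy, scipy, OpenCV 4.12 (cv2) and the standard library are available. Lean on these libraries where they do the work, as an engineer would, in place of code of your own. Each camera call takes 0.05 s, during which the arm holds its last target.

## Working session

There is one attempt and no reset: what is moved stays moved. The work goes in short steps, Python scripts to look and compute and a tool call to move; the robot and the scene stay as the last step left them, time stands still between calls to the robot, and variables do not carry over. Pictures are saved under pics/ and viewed, and the job is handed in when it is done.

Besides the shell and the picture viewer there is one more tool, called after "Request:" as name(argument=value, ...), one argument or row to a line, values as JSON. servo_tool: Moves the arm, as the interface text tells. Its arguments: {"type":"object","properties":{"targets":{"type":"string"}},"required":["targets"]}

```bash
mkdir -p pics; ls; python3 - <<'E'
from station import arm, vision
import cv2
print(arm.sense())
for n in("side","top"):
    print(vision.calibration(n))
    im=vision.grab_frame(n); cv2.imwrite(f"pics/{n}0.png",im[...,::-1])
E
```

```text
pics
{'t': 0.0, 'qpos': array([-1.3510336 ,  0.46839599, -0.01160179,  1.60364057,  0.00597437,
        1.07139992, -0.05628522]), 'qd': array([ 7.41234139e-04,  7.96930996e-07,  6.49735165e-04, -4.05122713e-04,
       -1.36048026e-05,  1.22207780e-03, -3.29866758e-04]), 'tau': array([ 5.18830911e-04, -5.32379115e+01,  2.15371518e-02, -2.51300848e+01,
        1.13363791e-02,  7.62723852e-03,  6.61272765e-06]), 'tool_pos': array([0.16881403, 0.62743135, 0.40371881]), 'tcp_rot': array([ 1.31034564e-01,  9.91377388e-01, -9.02124470e-04, -6.69312059e-05]), 'contact_force': array([1.17591883, 0.62095585, 0.47298451]), 'torque': array([-0.02359034, -0.02617349, -0.01686807]), 'width': 0.08500313006124216}
{'fx': 512.8281333138947, 'fy': 512.8281333138947, 'cx': 275.75813921292416, 'cy': 205.70555053537038, 'eye': array([-0.07688241, -0.87867101,  0.90899358]), 'attitude': array([ 0.85644505, -0.27363893,  0.1337982 , -0.41679931])}
{'fx': 498.48573569190074, 'fy': 498.48573569190074, 'cx': 284.4029362248951, 'cy': 204.5505498839833, 'eye': array([0.36334705, 0.01653974, 1.71986699]), 'attitude': array([-0.70550474,  0.7068799 , -0.03140365,  0.0399711 ])}
```

View pics/side0.png

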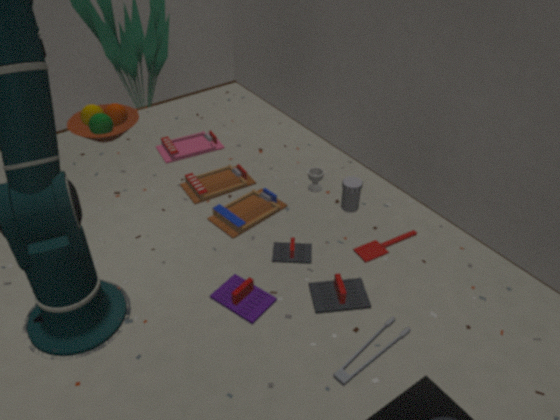

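View pics/top0.png

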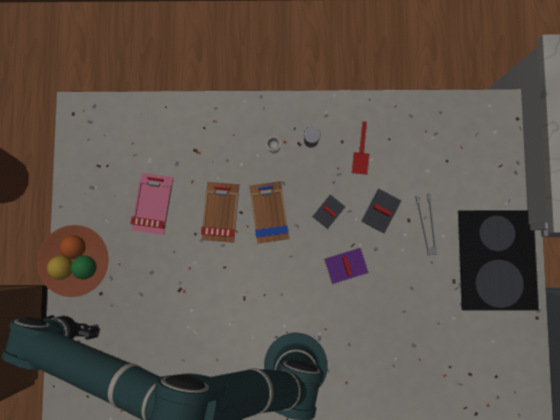

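The top view shows the larger dark griddle near (382,211) and the red-striped cradle near (221,212), with lip and label at the bottom and catch at the top. The decoys are a smaller dark plate, a purple plate and a pink cradle. I'll enlarge both regions.

```bash
python3 - <<'E'
import cv2
a=cv2.imread("pics/top0.png");b=cv2.imread("pics/side0.png")
def c(im,x,y,w,h,s,n): cv2.imwrite(n,cv2.resize(im[y:y+h,x:x+w],None,fx=s,fy=s,interpolation=cv2.INTER_CUBIC))
c(a,190,170,70,80,7,"pics/tc.png"); c(a,345,175,75,70,8,"pics/tg.png")
c(b,170,155,100,60,8,"pics/sc.png"); c(b,300,265,80,55,8,"pics/sg.png")
E
```

```text
(no output)
```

View pics/tc.png

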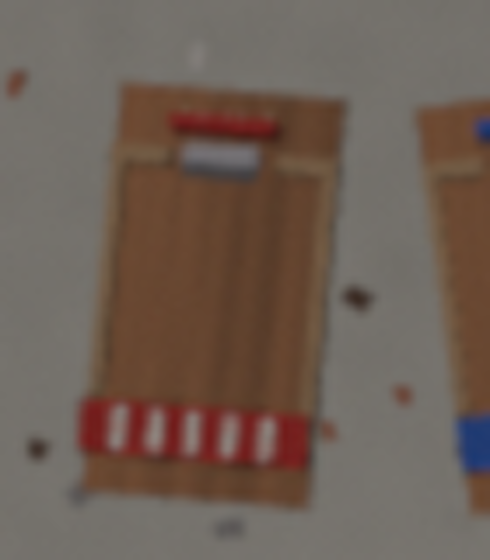

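View pics/tg.png

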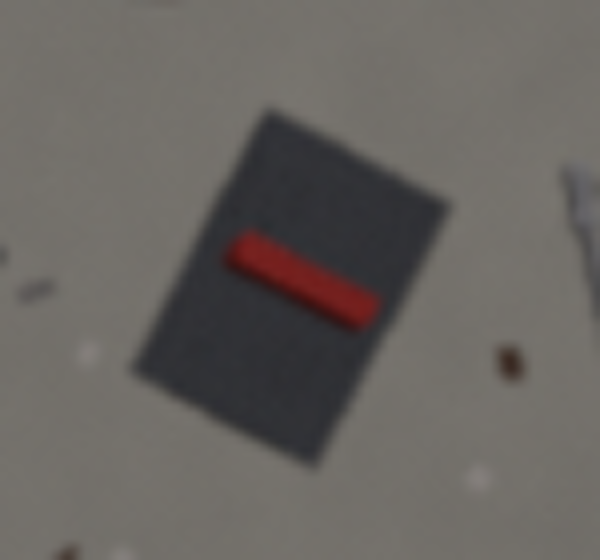

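View pics/sc.png

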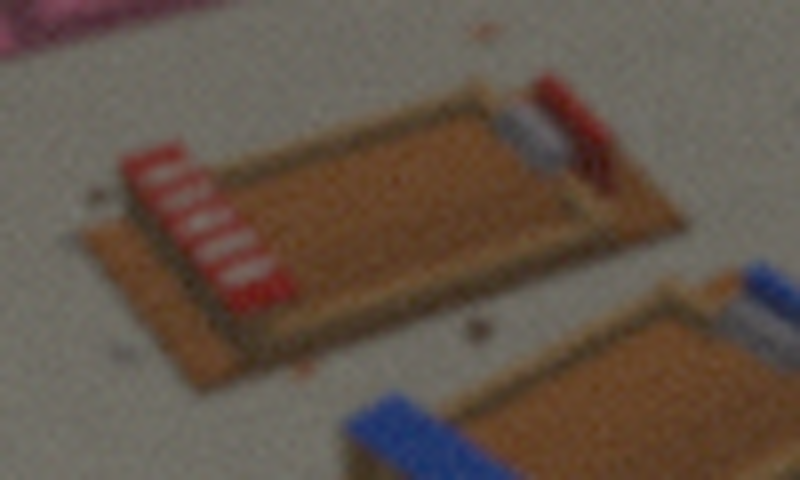

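View pics/sg.png

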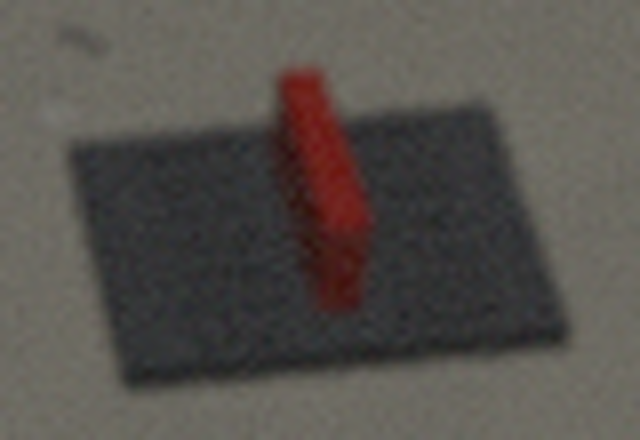

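The crops give clear corners. In `tc.png` the board corners are (122,84), (346,100), (309,508), (85,488), and the lip's inner edge runs (84,400)–(313,417). In `tg.png` the plate corners are (268,108), (452,205), (316,468), (133,370). Next I fit the poses.

```bash
cat > h.py <<'E'
import numpy as np
from scipy.spatial.transform import Rotation as R
from scipy.optimize import least_squares
from station import arm, vision
def px(X,off,s): return (np.array(X,float)+.5)/s-.5+np.array(off)
def proj(n,P):
    c=vision.calibration(n); q=R.from_quat(c['attitude'])
    p=q.inv().apply(np.atleast_2d(P)-c['eye'])
    return np.c_[c['fx']*p[:,0]/p[:,2]+c['cx'],c['fy']*p[:,1]/p[:,2]+c['cy']]
def ray(n,uv,z):
    c=vision.calibration(n); q=R.from_quat(c['attitude'])
    uv=np.atleast_2d(uv)
    d=q.apply(np.c_[(uv[:,0]-c['cx'])/c['fx'],(uv[:,1]-c['cy'])/c['fy'],np.ones(len(uv))])
    return c['eye']+d*((z-c['eye'][2])/d[:,2])[:,None]
E
python3 - <<'E'
from h import *
np.set_printoptions(precision=4,suppress=True)
def rep(n,P,lab): print(n,lab,P.round(4).tolist())
def quad(n,uv,z,lab):
    P=ray(n,uv,z); rep(n,P[:,:2],lab)
    e=np.linalg.norm(np.diff(np.r_[P,P[:1]],axis=0),axis=1); print('  edges',e,'centre',P.mean(0))
    d=(P[0]+P[1]-P[2]-P[3])/2; print('  dir0-1 vs 2-3', np.degrees(np.arctan2(d[1],d[0])))
    return P
T=((190,170),7);G=((345,175),8);S=((170,155),8);SG=((300,265),8)
quad('top',px([(122,84),(346,100),(309,508),(85,488)],*T),.006,'board')
# side: corners: far right (685,225), front (200,390), left (82,232); far hidden
P=ray('side',px([(685,225),(200,390),(82,232)],*S),.006); rep('side',P,'board'); print('  edges',np.linalg.norm(P[0]-P[1]),np.linalg.norm(P[1]-P[2]),'centre',(P[0]+P[2])/2)
quad('top',px([(268,108),(452,205),(316,468),(133,370)],*G),.010,'grid')
quad('side',px([(490,103),(570,333),(125,375),(70,145)],*SG),.010,'grid')
rep('top',ray('top',px([(84,400),(313,417)],*T),.032),'lip inner')
rep('side',ray('side',px([(182,143),(297,290)],*S),.032),'lip inner')
rep('top',ray('top',px([(170,134),(280,137),(172,113),(280,120)],*T),.032),'block')
rep('top',ray('top',px([(120,164),(330,180)],*T),.018),'stop inner-ish')
g=ray('top',px([(240,240),(375,308)],*G),.046);rep('top',g,'grip top'); print(g.mean(0))
g=ray('side',px([(302,70),(345,228)],*SG),.046);rep('side',g,'grip top'); print(g.mean(0))
E
```

```text
top board [[0.6181, 0.3064], [0.6097, 0.1949], [0.4077, 0.2115], [0.4177, 0.3217]]
  edges [0.1118 0.2027 0.1107 0.201 ] centre [0.5133 0.2586 0.006 ]
  dir0-1 vs 2-3 -4.5360924429406655
side board [[0.6074, 0.1875, 0.006], [0.409, 0.2035, 0.006], [0.4193, 0.3155, 0.006]]
  edges 0.19903267114019402 0.11252960914940519 centre [0.5134 0.2515 0.006 ]
top grid [[0.593, -0.2862], [0.5507, -0.3643], [0.4378, -0.3035], [0.4799, -0.2262]]
  edges [0.0888 0.1283 0.0881 0.1281] centre [ 0.5153 -0.2951  0.01  ]
  dir0-1 vs 2-3 -28.125702432136173
side grid [[0.5941, -0.2921], [0.5509, -0.3717], [0.4381, -0.3104], [0.4802, -0.2322]]
  edges [0.0906 0.1284 0.0887 0.1287] centre [ 0.5159 -0.3016  0.01  ]
  dir0-1 vs 2-3 -28.136327681216283
top lip inner [[0.4595, 0.3183, 0.032], [0.451, 0.207, 0.032]]
side lip inner [[0.4624, 0.3112, 0.032], [0.4516, 0.2042, 0.032]]
top block [[0.5895, 0.2782, 0.032], [0.5878, 0.2243, 0.032], [0.5998, 0.2773, 0.032], [0.5962, 0.2244, 0.032]]
top stop inner-ish [[0.5765, 0.3048, 0.018], [0.5683, 0.2012, 0.018]]
top grip top [[0.5322, -0.2669, 0.046], [0.5033, -0.323, 0.046]]
[ 0.5177 -0.2949  0.046 ]
side grip top [[0.5316, -0.274, 0.046], [0.5011, -0.3276, 0.046]]
[ 0.5163 -0.3008  0.046 ]
```

Both cameras agree on sizes and orientation. The griddle's x axis is at -28.1° and the cradle's at -4.5°. They differ by about 6 mm in y, which the gripper itself can settle. The frame shift looks like about -6 mm. I'll now work out an arc over to the griddle.

```bash
python3 - <<'E'
import numpy as np
s=np.array([.1688,.6274,.4037]); e=np.array([.5165,-.298,.31])
r0,a0=np.hypot(*s[:2]),np.arctan2(s[1],s[0]); r1,a1=np.hypot(*e[:2]),np.arctan2(e[1],e[0])
jaw=np.arctan2(2*.991377*.131035,2*.991377**2-1); jaw=np.degrees(jaw); print(jaw); 
tot=np.radians(-28.1-jaw) if 1 else 0
print(90-jaw)
out=[]
for f in np.r_[np.arange(1,19)/18,1,1]:
    r=r0+(r1-r0)*f;a=a0+(a1-a0)*f
    p=(np.array([r*np.cos(a),r*np.sin(a),s[2]+(e[2]-s[2])*f])-s)*100
    out.append("0 0 %.3f %.1f %.1f %.1f 7"%(tot*f,*p))
print("; ".join(out))
E
```

```text
15.058843252703003
74.941156747297
0 0 -0.042 6.2 -2.3 -0.5 7; 0 0 -0.084 12.1 -5.2 -1.0 7; 0 0 -0.126 17.6 -8.7 -1.6 7; 0 0 -0.167 22.7 -12.7 -2.1 7; 0 0 -0.209 27.4 -17.2 -2.6 7; 0 0 -0.251 31.6 -22.2 -3.1 7; 0 0 -0.293 35.2 -27.4 -3.6 7; 0 0 -0.335 38.2 -33.1 -4.2 7; 0 0 -0.377 40.7 -38.9 -4.7 7; 0 0 -0.418 42.5 -45.0 -5.2 7; 0 0 -0.460 43.7 -51.2 -5.7 7; 0 0 -0.502 44.3 -57.4 -6.2 7; 0 0 -0.544 44.2 -63.6 -6.8 7; 0 0 -0.586 43.5 -69.8 -7.3 7; 0 0 -0.628 42.2 -75.8 -7.8 7; 0 0 -0.670 40.3 -81.7 -8.3 7; 0 0 -0.711 37.8 -87.3 -8.8 7; 0 0 -0.753 34.8 -92.5 -9.4 7; 0 0 -0.753 34.8 -92.5 -9.4 7; 0 0 -0.753 34.8 -92.5 -9.4 7
```

The script swapped the `arctan2` arguments: the jaw axis is at 74.9°, so the turn is -1.798 rad. The positions stand.

Request:
servo_tool(
  targets="0 0 -0.1 6.2 -2.3 -0.5 7; 0 0 -0.2 12.1 -5.2 -1.0 7; 0 0 -0.3 17.6 -8.7 -1.6 7; 0 0 -0.4 22.7 -12.7 -2.1 7; 0 0 -0.5 27.4 -17.2 -2.6 7; 0 0 -0.6 31.6 -22.2 -3.1 7; 0 0 -0.7 35.2 -27.4 -3.6 7; 0 0 -0.8 38.2 -33.1 -4.2 7; 0 0 -0.9 40.7 -38.9 -4.7 7; 0 0 -1.0 42.5 -45.0 -5.2 7; 0 0 -1.1 43.7 -51.2 -5.7 7; 0 0 -1.2 44.3 -57.4 -6.2 7; 0 0 -1.3 44.2 -63.6 -6.8 7; 0 0 -1.4 43.5 -69.8 -7.3 7; 0 0 -1.5 42.2 -75.8 -7.8 7; 0 0 -1.6 40.3 -81.7 -8.3 7; 0 0 -1.7 37.8 -87.3 -8.8 7; 0 0 -1.798 34.8 -92.5 -9.4 7; 0 0 -1.798 34.8 -92.5 -9.4 7; 0 0 -1.798 34.8 -92.5 -9.4 7",
)

```text
t: 2.6
tool_pos: [0.5162, -0.2984, 0.3095]
tcp_rot: [0.858, 0.514, -0.001, -0.001]
contact_force: [0.2, 0.5, -1.0]
width: 0.0699
```

```bash
python3 - <<'E'
from h import *
import cv2
for n in("side","top"):
    im=vision.grab_frame(n)[...,::-1].copy(); cv2.imwrite(f"pics/{n}1.png",im)
    u=proj(n,[[.5162,-.2984,.3095-.173],[.5162,-.2984,.3095]]);print(n,u)
    x,y=(u[0]-[45,40]).astype(int) if n=="side" else (u[0]-[45,40]).astype(int)
    c=cv2.resize(im[y:y+90,x:x+90],None,fx=6,fy=6,interpolation=cv2.INTER_CUBIC)
    for p in u: cv2.drawMarker(c,tuple(int(v) for v in (p-[x,y]+.5)*6),(0,255,0),0,12,1)
    print(x,y); cv2.imwrite(f"pics/{n}1c.png",c)
E
```

```text
side [[342.41274998 253.56759222]
 [349.52958378 189.65220257]]
297 213
top [[389.33513715 206.6616167 ]
 [401.35701918 200.77405207]]
344 166
```

View pics/side1c.png

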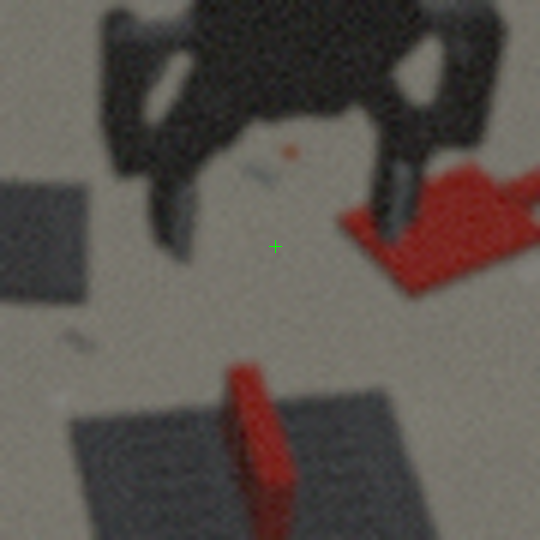

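View pics/top1c.png

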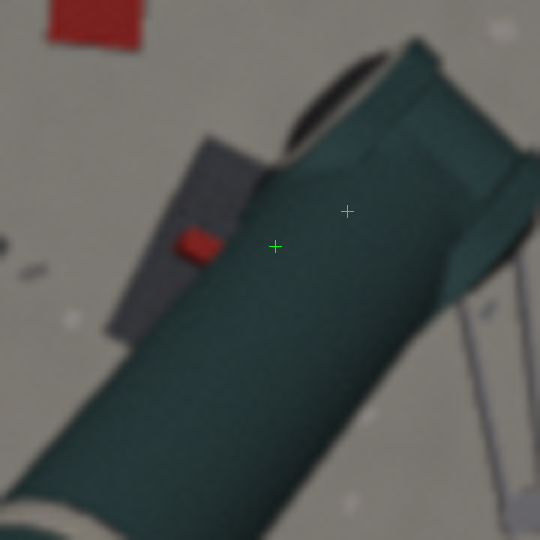

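```bash
python3 - <<'E'
from h import *
j=np.array([np.cos(np.radians(-28.1)),np.sin(np.radians(-28.1)),0]); k=np.array([-j[1],j[0],0]); c=np.array([.5162,-.2984,.3095])
for back in (8,11):
  for w in (-11,0):
    P=[c+s*.035*j+k*w/1000-[0,0,.173-back/1000] for s in(-1,1)]
    print(back,w,((proj('side',P)-[297,213]+.5)*6).round(0).tolist())
P=[c+s*.035*j+k*w/1000+[.00,0.005,-.162] for s in(-1,1)]
print('dy5',((proj('side',P)-[297,213]+.5)*6).round(0).tolist())
E
python3 - <<'E'
import cv2
b=cv2.imread("pics/side1.png"); x,y=310,235
cv2.imwrite("pics/tips.png",cv2.resize(b[y:y+35,x:x+65],None,fx=12,fy=12,interpolation=cv2.INTER_CUBIC))
E
```

```text
8 -11 [[189.0, 260.0], [379.0, 243.0]]
8 0 [[182.0, 239.0], [372.0, 222.0]]
11 -11 [[189.0, 254.0], [380.0, 237.0]]
11 0 [[183.0, 233.0], [372.0, 216.0]]
dy5 [[174.0, 225.0], [363.0, 208.0]]
```

View pics/tips.png

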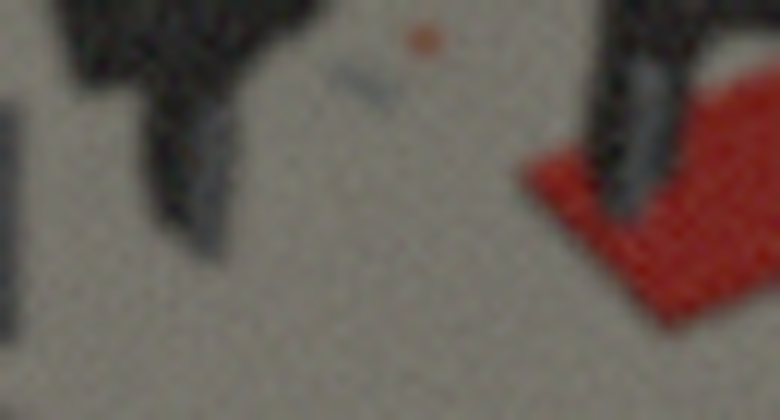

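The tip positions match the side camera's prediction to about 1–2 mm, so I trust the side view. The grip centre is about (0.516, -0.301). Now I descend and grasp.

Request:
servo_tool(
  targets="0 0 0 0 -0.25 -3 7; 0 0 0 0 -0.25 -6 7; 0 0 0 0 -0.25 -8.5 7; 0 0 0 0 -0.25 -10.5 7; 0 0 0 0 -0.25 -12 7; 0 0 0 0 -0.25 -12.1 7; 0 0 0 0 -0.25 -12.1 7; 0 0 0 0 -0.25 -12.1 4; 0 0 0 0 -0.25 -12.1 2; 0 0 0 0 -0.25 -12.1 0.5; 0 0 0 0 -0.25 -12.1 0.5; 0 0 0 0 -0.25 -12.1 0.5; 0 0 0 0 -0.25 -12.1 0.5; 0 0 0 0 -0.25 -12.1 0.5",
)

```text
t: 4.45
tool_pos: [0.5181, -0.2984, 0.1891]
tcp_rot: [0.857, 0.516, 0.0, -0.001]
contact_force: [-0.8, 0.8, 6.4]
width: 0.0131
```

```bash
python3 - <<'E'
from h import *
import cv2
s=arm.sense();print(s['tool_pos'],s['contact_force'],s['torque'],s['width'])
im=vision.grab_frame("side")[...,::-1]; x,y=290,225
cv2.imwrite("pics/s2.png",cv2.resize(im[y:y+95,x:x+100],None,fx=6,fy=6,interpolation=cv2.INTER_CUBIC))
E
```

```text
[ 0.51805776 -0.29839176  0.18906823] [-0.81030861  0.80344713  6.43981169] [ 0.16283802  0.26361008 -0.01959359] 0.013097999822511822
```

View pics/s2.png

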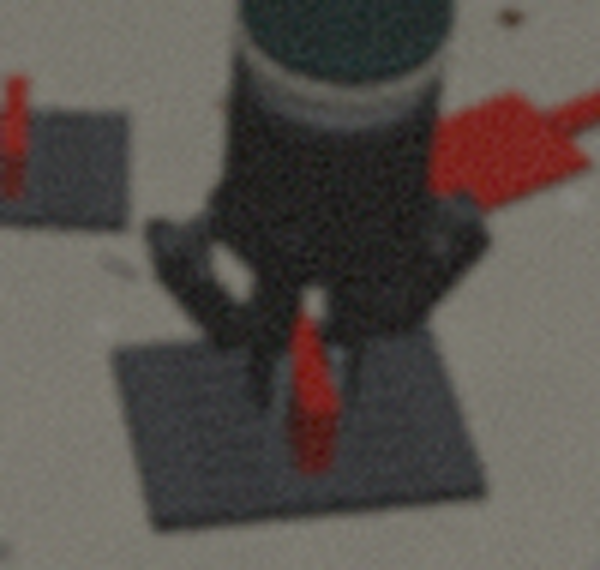

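The picture shows the fingers on either side of the red grip (top at about (305,318)–(325,405)), so the grip is held. Lifting.

Request:
servo_tool(
  targets="0 0 0 0 0 0.5 0; 0 0 0 0 0 1.5 0; 0 0 0 0 0 3.5 0; 0 0 0 0 0 6 0; 0 0 0 0 0 9 0; 0 0 0 0 0 11 0; 0 0 0 0 0 11 0; 0 0 0 0 0 11 0",
)

```text
t: 5.5
tool_pos: [0.5178, -0.2979, 0.2983]
tcp_rot: [0.857, 0.516, -0.0, -0.002]
contact_force: [0.7, 0.3, -4.5]
width: 0.0132
```

```bash
python3 - <<'E'
from h import *
import cv2
s=arm.sense();print(s['tool_pos'],s['tcp_rot'],s['contact_force'],s['torque'],s['width'])
for n,x,y in(("side",290,190),("top",350,165)):
  im=vision.grab_frame(n)[...,::-1]; cv2.imwrite(f"pics/{n}3.png",im)
  cv2.imwrite(f"pics/{n}3c.png",cv2.resize(im[y:y+95,x:x+110],None,fx=6,fy=6,interpolation=cv2.INTER_CUBIC))
E
```

```text
[ 0.51775146 -0.29791589  0.29832673] [ 8.56750564e-01  5.15727929e-01 -7.06063927e-05 -1.78007223e-03] [ 0.65623203  0.29987529 -4.50991374] [-0.00764126  0.09120036  0.0284358 ] 0.013216792957898873
```

View pics/side3c.png

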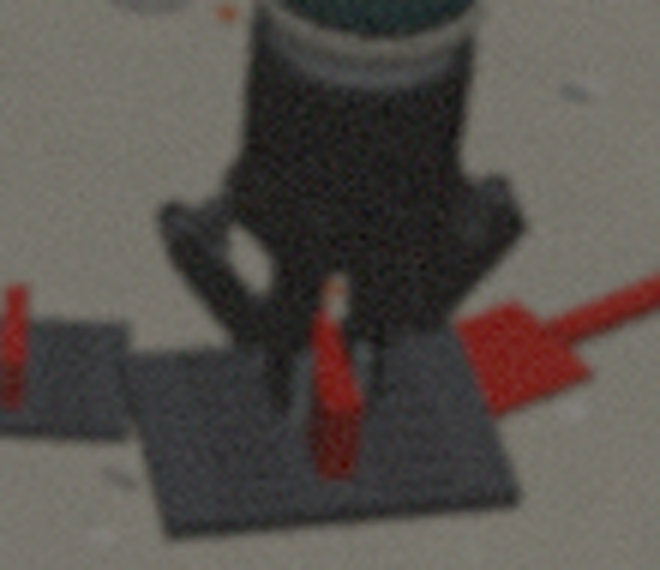

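View pics/top3c.png

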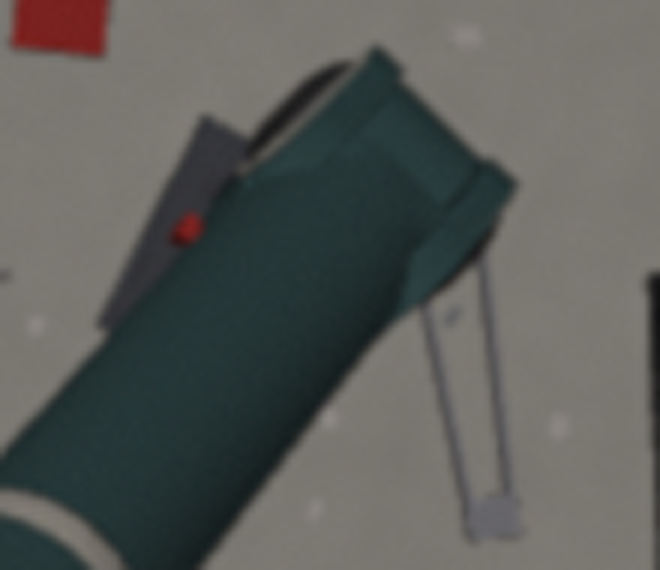

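The plate is in the hand (-4.5 N matches its weight). Its near corners are at crop (167,522) and (520,488), far left at (128,355). I'll measure where it sits in the hand.

```bash
python3 - <<'E'
from h import *
s=arm.sense(); t=s['tool_pos']; z=t[2]-.1891+.010
M=R.from_quat(s['tcp_rot']).as_matrix(); print(M.round(4)); jy=M[:,1]*np.sign(M[0,1]); ang=np.degrees(np.arctan2(jy[1],jy[0]));print('jaw',ang)
C=ray('side',px([(128,355),(167,522),(520,488)],(290,190),6),z); print(C.round(4)); print(np.linalg.norm(np.diff(C,axis=0),axis=1))
cen=(C[0]+C[2])/2; print('centre',cen, 'rel tool',cen-t)
d=C[2]-C[1]; print('ang',np.degrees(np.arctan2(d[1],d[0])))
u=jy[:2];k=np.array([-u[1],u[0]]); print('along jaw',(cen-t)[:2]@u,'across',(cen-t)[:2]@k)
# mid-based: near edge midpoint
m=(C[1]+C[2])/2; print('near mid: along',(m-t)[:2]@u,'across+45',(m-t)[:2]@k+.045)
C=ray('top',px([(205,115),(100,328)],(350,165),6),z); print('top left corners',C, [(c-t)[:2]@u for c in C],[(c-t)[:2]@k for c in C])
E
```

```text
[[ 0.4682  0.8836 -0.0029]
 [ 0.8836 -0.4682  0.003 ]
 [ 0.0013 -0.0039 -1.    ]]
jaw -27.918632111069133
[[ 0.4823 -0.232   0.1188]
 [ 0.4395 -0.3078  0.1188]
 [ 0.5533 -0.368   0.1188]]
[0.08705255 0.12871287]
centre [ 0.51779725 -0.30001543  0.11875645] rel tool [ 1.23746467e-04 -1.97370240e-03 -1.79100000e-01]
ang -27.911252945276495
along jaw 0.001033457454535461 across -0.0016860367110172443
near mid: along -0.00012548705257719737 across+45 -0.00019654614776865031
top left corners [[ 0.59240706 -0.28558487  0.11875645]
 [ 0.47747049 -0.22703818  0.11875645]] [np.float64(0.06020259406345528), np.float64(-0.06876847725530569)] [np.float64(0.045998228527207516), np.float64(0.04391560500282963)]
```

The plate is centred in the hand to within 1–2 mm. I'll carry it level to above the cradle, turning +23.4°.

Request:
servo_tool(
  targets="0 0 0.02 0 2 0 0; 0 0 0.05 0 6 0 0; 0 0 0.09 0 11 0 0; 0 0 0.13 0 16.5 0 0; 0 0 0.17 0 22 0 0; 0 0 0.21 0 27.5 0 0; 0 0 0.25 0 33 0 0; 0 0 0.29 0 38.5 0 0; 0 0 0.33 0 44 0 0; 0 0 0.37 0 49 0 0; 0 0 0.4 -0.2 53 0 0; 0 0 0.408 -0.4 55 0 0; 0 0 0.408 -0.4 55 0 0; 0 0 0.408 -0.4 55 0 0",
)

```text
t: 7.35
tool_pos: [0.5137, 0.2503, 0.2976]
tcp_rot: [0.735, 0.678, -0.002, -0.002]
contact_force: [0.4, -0.1, -4.6]
width: 0.0132
```

```bash
python3 - <<'E'
from h import *
import cv2
s=arm.sense();print(s['tool_pos'],s['tcp_rot'],s['contact_force'],s['torque'],s['width'])
for n,x,y in(("side",160,110),("top",170,155)):
  im=vision.grab_frame(n)[...,::-1]; cv2.imwrite(f"pics/{n}4.png",im)
  cv2.imwrite(f"pics/{n}4c.png",cv2.resize(im[y:y+110,x:x+130],None,fx=6,fy=6,interpolation=cv2.INTER_CUBIC)[:600])
E
```

```text
[0.5137158  0.250271   0.29760749] [ 0.73526638  0.67777472 -0.00154745 -0.00154267] [ 0.39750538 -0.12870404 -4.57717627] [-0.01879207 -0.04007127  0.02664732] 0.013230440135080915
```

View pics/side4c.png

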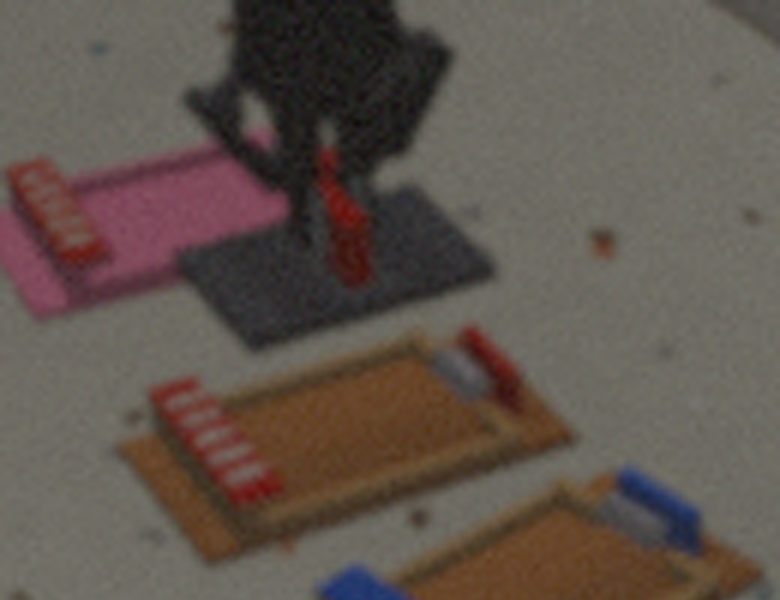

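View pics/top4c.png

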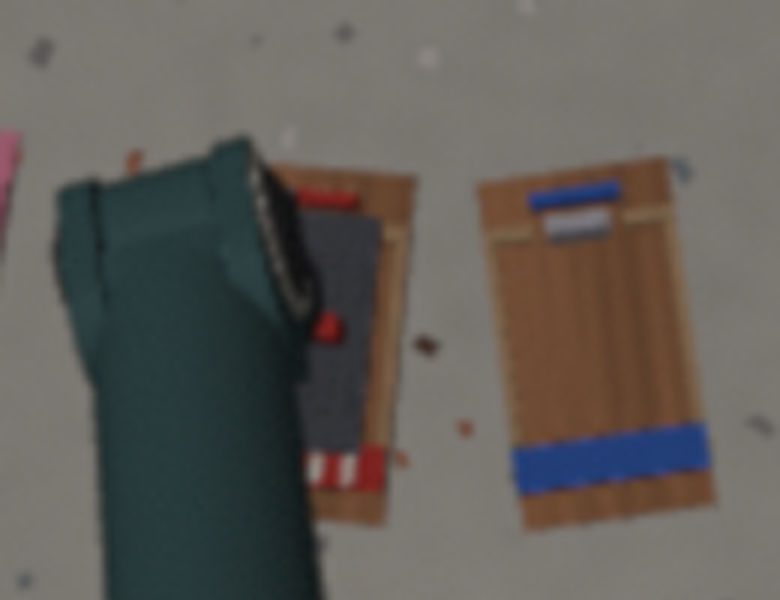

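The side crop shows the plate's corners at (180,253), (256,343), (494,267) and (416,185). The top crop shows its right corners at (382,215) and (360,453). I'll compare plate and cradle within each camera.

```bash
python3 - <<'E'
from h import *
np.set_printoptions(precision=4,suppress=True)
s=arm.sense(); t=s['tool_pos']; z=t[2]-.1791
M=R.from_quat(s['tcp_rot']).as_matrix(); jy=M[:,1]*np.sign(M[0,1]); print('jaw',np.degrees(np.arctan2(jy[1],jy[0])),M[:,2])
C=ray('side',px([(180,253),(256,343),(494,267),(416,185)],(160,110),6),z); print(np.linalg.norm(np.diff(C,axis=0),axis=1))
d=(C[2]+C[3]-C[0]-C[1]);print('side plate',C.mean(0),np.degrees(np.arctan2(d[1],d[0])), 'rel',C.mean(0)-t)
# side cradle in new crop
B=ray('side',px([(118,446),(210,564),(578,438)],(160,110),6),.006); d=B[2]-B[1]
print('side board',(B[0]+B[2])/2,np.degrees(np.arctan2(d[1],d[0])),np.linalg.norm(np.diff(B,axis=0),axis=1))
T=ray('top',px([(382,215),(360,453)],(170,155),6),z); d=T[0]-T[1]
print('top plate right edge',T,np.degrees(np.arctan2(d[1],d[0])),np.linalg.norm(d))
a=np.arctan2(d[1],d[0]); n=np.array([-np.sin(a),np.cos(a)]); print('centre top',T.mean(0)[:2]+.045*n)
Bt=ray('top',px([(417,178),(384,524)],(170,155),6),.006); d=Bt[0]-Bt[1];a=np.arctan2(d[1],d[0]); n=np.array([-np.sin(a),np.cos(a)])
print('top board right edge',Bt,np.degrees(a),np.linalg.norm(d),'c',Bt.mean(0)[:2]+.056*n)
E
```

```text
jaw -4.708499680142351 [-0.004   0.0008 -1.    ]
[0.0899 0.1248 0.087 ]
side plate [0.5113 0.2421 0.1187] -4.558232588094268 rel [-0.0028 -0.008  -0.1791]
side board [0.5133 0.2508 0.006 ] -4.446931486130229 [0.1129 0.2017]
top plate right edge [[0.5721 0.2016 0.1187]
 [0.4435 0.2123 0.1187]] -4.734257757239393 0.12901269862319648
centre top [0.5115 0.2518]
top board right edge [[0.6083 0.1946 0.006 ]
 [0.4085 0.2119 0.006 ]] -4.960225990064414 0.2005770591369843 c [0.5133 0.259 ]
```

Both cameras agree: the board centre is about +1.9 mm in x and +8 mm in y from the plate's present spot. A 1% camera scale error explains the earlier mismatch. Next I compute the tilted insertion waypoints.

```bash
cat >> h.py <<'E'
A=np.radians(-4.65); U=np.array([np.cos(A),np.sin(A),0]); V=np.array([-np.sin(A),np.cos(A),0])
O=np.array([.5156,.2583,.006]); H=.1891
def tcp(xe,ze,th,y=0,h=H):
    "tool pos with plate's -x bottom edge at xe,ze (mm, from floor pt), tilt th deg"
    c,s=np.cos(np.radians(th)),np.sin(np.radians(th))
    X=xe/1e3+.065*c-h*s; Z=ze/1e3+.065*s+h*c
    return O+U*X+V*y/1e3+[0,0,Z]
def row(xe,ze,th,th0=0,y=0,t0=None):
    t0=arm.sense()['tool_pos'] if t0 is None else t0
    d=(tcp(xe,ze,th,y)-t0)*100; w=-np.radians(th-th0)*V
    return "%.3f %.3f 0 %.2f %.2f %.2f 0"%(w[0],w[1],*d)
E
python3 - <<'E'
from h import *
for a in [(-50,55,0),(-50,55,7),(-50,55,14),(-50,28,14),(-50,3,14),(-70,3,14)]: print(a,row(*a))
E
```

```text
(-50, 55, 0) -0.000 -0.000 0 1.65 0.70 -4.77 0
(-50, 55, 7) -0.010 -0.122 0 -0.69 0.89 -4.12 0
(-50, 55, 14) -0.020 -0.244 0 -3.10 1.09 -3.76 0
(-50, 28, 14) -0.020 -0.244 0 -3.10 1.09 -6.46 0
(-50, 3, 14) -0.020 -0.244 0 -3.10 1.09 -8.96 0
(-70, 3, 14) -0.020 -0.244 0 -5.09 1.25 -8.96 0
```

Request:
servo_tool(
  targets="-0.005 -0.06 0 -0.5 0.4 -1 0; -0.01 -0.122 0 -0.8 0.9 -2 0; -0.015 -0.183 0 -1.9 1 -3 0; -0.02 -0.244 0 -3.1 1.1 -4.5 0; -0.02 -0.244 0 -3.1 1.1 -6.46 0; -0.02 -0.244 0 -3.1 1.1 -6.46 0; -0.02 -0.244 0 -3.1 1.1 -6.46 0",
)

```text
t: 8.32
tool_pos: [0.4838, 0.2604, 0.2339]
tcp_rot: [0.731, 0.672, 0.082, 0.088]
contact_force: [0.5, 0.2, -2.5]
width: 0.0132
```

```bash
cat > look.py <<'E'
from h import *
import cv2,sys
tag=sys.argv[1]
s=arm.sense();print(s['t'],s['tool_pos'],s['tcp_rot'],s['contact_force'],s['torque'],s['width'])
M=R.from_quat(s['tcp_rot']).as_matrix(); jy=M[:,1]*np.sign(M[0,1]); print('jaw yaw',np.degrees(np.arctan2(jy[1],jy[0])),'tilt',np.degrees(np.arcsin(jy[2])))
for n,x,y in(("side",170,130),("top",180,165)):
  im=vision.grab_frame(n)[...,::-1]; cv2.imwrite(f"pics/{n}{tag}.png",im)
  cv2.imwrite(f"pics/{n}{tag}c.png",cv2.resize(im[y:y+85,x:x+100],None,fx=7,fy=7,interpolation=cv2.INTER_CUBIC)[:600])
E
python3 look.py 5
```

```text
8.325 [0.48375532 0.26042982 0.23391799] [0.73073864 0.67194085 0.08188854 0.08837875] [ 0.50965852  0.18811503 -2.50778846] [ 0.03084705  0.46681174 -0.00961213] 0.013155081320054196
jaw yaw -4.807161691394467 tilt 13.840039066091373
```

View pics/side5c.png

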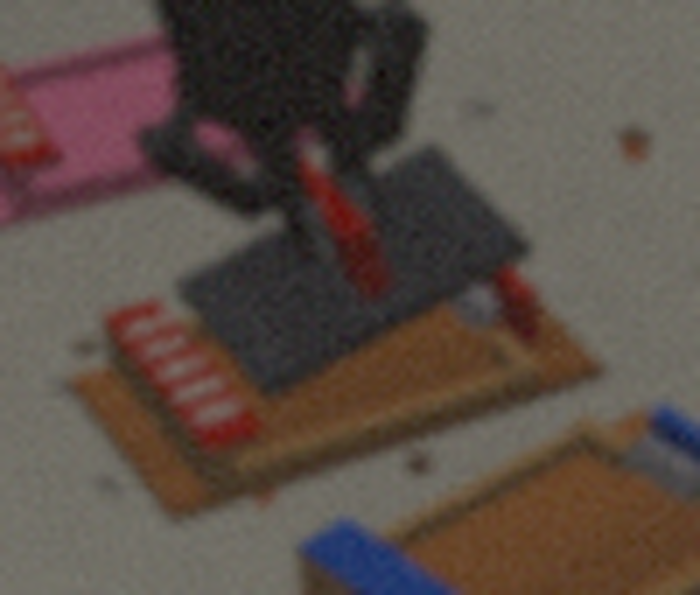

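View pics/top5c.png

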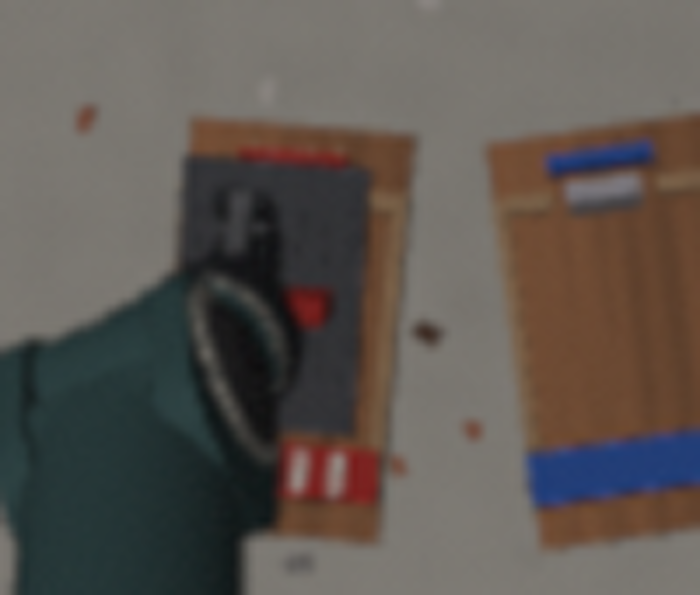

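In the side crop the plate's low end (185,285)–(270,388) sits just inside the lip. In the top crop the right corners are (372,172) and (353,435). Now a relative check in each camera.

```bash
cat > chk.py <<'E'
from h import *
np.set_printoptions(precision=1,suppress=True)
s=arm.sense(); t=s['tool_pos']; M=R.from_quat(s['tcp_rot']).as_matrix()
jy=M[:,1]*np.sign(M[0,1]); zz=-M[:,2]; kk=np.cross(zz,jy)
p0=t-zz*H
P={ (a,b):p0+jy*a*.065+kk*b*.045+zz*.010 for a in(-1,1) for b in(-1,1)}
def fr(X,c): d=X-c; return np.array([d@U,d@V])*1000
Bs=((ray('side',px([(67,382),(178,518),(605,370)],(170,130),7),.006)));cs=(Bs[0]+Bs[2])/2
Bt=ray('top',px([(192,118),(415,135),(380,543)],(180,165),7),.006); ct=(Bt[0]+Bt[2])/2
print('board',cs[:2]*1000,ct[:2]*1000)
print('model',{k:(fr(v,O),v[2]*1000) for k,v in P.items()})
for n,c,L in (('side',cs,{(-1,1):(180,287),(-1,-1):(268,390),(1,-1):(530,243),(1,1):(432,145)}),('top',ct,{(1,1):(188,157),(1,-1):(372,171),(-1,-1):(353,436)})):
    off=(170,130) if n=='side' else (180,165)
    for k,uv in L.items(): print(n,k,fr(ray(n,px([uv],off,7),P[k][2])[0],c))
# lip inner edge & label
print('lip side',[fr(x,cs) for x in ray('side',px([(158,300),(262,425)],(170,130),7),.032)])
print('lip top',[fr(x,ct) for x in ray('top',px([(380,450)],(180,165),7),.032)])
print('block top outer', [fr(x,ct) for x in ray('top',px([(238,149),(348,155)],(180,165),7),.032)])
E
python3 chk.py
```

```text
board [513.2 250.6] [513.2 258.7]
model {(-1, -1): (array([-52.2, -44.8]), np.float64(44.62982800047365)), (-1, 1): (array([-52. ,  45.2]), np.float64(44.77037635992831)), (1, -1): (array([ 74. , -45.1]), np.float64(75.79385648781665)), (1, 1): (array([74.2, 44.9]), np.float64(75.93440484727134))}
side (-1, 1) [-50.4  42.9]
side (-1, -1) [-49.8 -44.7]
side (1, -1) [ 73.1 -45.5]
side (1, 1) [72.7 44.4]
top (1, 1) [73.  43.6]
top (1, -1) [ 73.1 -44.5]
top (-1, -1) [-51.7 -43. ]
lip side [array([-56. ,  56.6]), array([-55.8, -49.4])]
lip top [array([-56.9, -55.1])]
block top outer [array([84.2, 27.5]), array([ 85.5, -26.5])]
```

Plate and cradle agree to about 1 mm laterally. The shift comes out around -5 mm. I'll descend until near the floor.

Request:
servo_tool(
  targets="0 0 0 0 0 -0.8 0; 0 0 0 0 0 -1.6 0; 0 0 0 0 0 -2.1 0; 0 0 0 0 0 -2.4 0; 0 0 0 0 0 -2.5 0; 0 0 0 0 0 -2.5 0; 0 0 0 0 0 -2.5 0",
)

```text
t: 9.3
tool_pos: [0.4838, 0.2608, 0.2093]
tcp_rot: [0.731, 0.672, 0.083, 0.088]
contact_force: [0.2, -0.4, -3.6]
width: 0.0135
```

Request:
servo_tool(
  targets="0 0 0 0 0 -0.1 0; 0 0 0 0 0 -0.2 0; 0 0 0 0 0 -0.2 0",
)

```text
t: 9.68
tool_pos: [0.4837, 0.2608, 0.2073]
tcp_rot: [0.731, 0.672, 0.082, 0.088]
contact_force: [-0.0, -0.8, -3.9]
width: 0.0134
```

No contact yet and the low edge is about 2 mm above the floor. I'll slide it under the lip.

Request:
servo_tool(
  targets="0 0 0 -0.3 0.02 0 0; 0 0 0 -0.6 0.05 0 0; 0 0 0 -0.9 0.07 0 0; 0 0 0 -1.2 0.1 0 0; 0 0 0 -1.2 0.1 0 0",
)

```text
t: 10.3
tool_pos: [0.4715, 0.262, 0.2072]
tcp_rot: [0.73, 0.672, 0.082, 0.088]
contact_force: [-0.0, -0.4, -3.2]
width: 0.0133
```

Request:
servo_tool(
  targets="0 0 0 -0.1 0.01 0 0; 0 0 0 -0.2 0.02 0 0; 0 0 0 -0.2 0.02 0 0",
)

```text
t: 10.68
tool_pos: [0.4694, 0.2621, 0.2072]
tcp_rot: [0.73, 0.672, 0.082, 0.088]
contact_force: [1.1, -0.2, -4.7]
width: 0.0131
```

Request:
servo_tool(
  targets="0 0 0 -0.1 0.01 0 0; 0 0 0 -0.2 0.02 0 0; 0 0 0 -0.2 0.02 0 0",
)

```text
t: 11.05
tool_pos: [0.4673, 0.2624, 0.2072]
tcp_rot: [0.73, 0.672, 0.082, 0.088]
contact_force: [-0.3, -0.3, -4.6]
width: 0.013
```

Request:
servo_tool(
  targets="0 0 0 -0.1 0.01 0 0; 0 0 0 -0.15 0.01 0 0; 0 0 0 -0.15 0.01 0 0",
)

```text
t: 11.42
tool_pos: [0.4658, 0.2625, 0.2072]
tcp_rot: [0.73, 0.672, 0.082, 0.088]
contact_force: [-0.6, 0.2, -4.2]
width: 0.0133
```

Request:
servo_tool(
  targets="0 0 0 -0.1 0.01 0 0; 0 0 0 -0.15 0.01 0 0; 0 0 0 -0.15 0.01 0 0",
)

```text
t: 11.8
tool_pos: [0.4649, 0.2625, 0.2074]
tcp_rot: [0.73, 0.672, 0.083, 0.089]
contact_force: [3.6, -0.8, -5.5]
width: 0.0128
```

Request:
servo_tool(
  targets="0 0 0 -0.1 0.01 0 0; 0 0 0 -0.15 0.01 0 0; 0 0 0 -0.15 0.01 0 0",
)

```text
t: 12.18
tool_pos: [0.4642, 0.2625, 0.2077]
tcp_rot: [0.73, 0.672, 0.084, 0.089]
contact_force: [6.2, -0.9, -7.8]
width: 0.0132
```

Wall contact is at tool x≈0.465, which means the frame shift is about -5 mm, as the images showed. I'll back off slightly and compute the rotate-down waypoints.

```bash
python3 - <<'E'
from h import *
s=arm.sense(); M=R.from_quat(s['tcp_rot']).as_matrix(); jy=M[:,1]*np.sign(M[0,1]); th0=np.degrees(np.arcsin(jy[2])); print('tilt',th0)
for th,ze in [(14,2),(13,2),(12,1.8),(11,1.6),(10,1.4),(9,1.2),(8,1),(7,1),(6,.8),(5,.7),(4,.6),(3,.5),(2,.4),(1,.3),(0,.2),(-1,.2)]:
    print(th,row(-70.4+10*np.sin(np.radians(th)),ze,th,th0))
E
```

```text
tilt 14.090357514189158
14 0.000 0.002 0 0.09 -0.01 -0.05 0
13 0.002 0.019 0 0.42 -0.03 -0.08 0
12 0.003 0.036 0 0.75 -0.06 -0.14 0
11 0.004 0.054 0 1.07 -0.09 -0.21 0
10 0.006 0.071 0 1.40 -0.11 -0.28 0
9 0.007 0.089 0 1.73 -0.14 -0.35 0
8 0.009 0.106 0 2.05 -0.17 -0.44 0
7 0.010 0.123 0 2.37 -0.19 -0.51 0
6 0.011 0.141 0 2.70 -0.22 -0.60 0
5 0.013 0.158 0 3.02 -0.24 -0.69 0
4 0.014 0.176 0 3.34 -0.27 -0.79 0
3 0.016 0.193 0 3.66 -0.30 -0.89 0
2 0.017 0.210 0 3.97 -0.32 -1.00 0
1 0.019 0.228 0 4.29 -0.35 -1.12 0
0 0.020 0.245 0 4.60 -0.37 -1.24 0
-1 0.021 0.263 0 4.91 -0.40 -1.35 0
```

Request:
servo_tool(
  targets="0 0 0 0.1 -0.01 -0.05 0; 0.002 0.019 0 0.42 -0.03 -0.08 0; 0.003 0.036 0 0.75 -0.06 -0.14 0; 0.004 0.054 0 1.07 -0.09 -0.21 0; 0.006 0.071 0 1.4 -0.11 -0.28 0; 0.006 0.071 0 1.4 -0.11 -0.28 0; 0.006 0.071 0 1.4 -0.11 -0.28 0",
)

```text
t: 13.05
tool_pos: [0.478, 0.2613, 0.2047]
tcp_rot: [0.733, 0.674, 0.06, 0.063]
contact_force: [0.4, -0.4, -4.7]
width: 0.0129
```

Request:
servo_tool(
  targets="0.0015 0.0175 0 0.33 -0.03 -0.07 0; 0.003 0.035 0 0.65 -0.06 -0.16 0; 0.003 0.035 0 0.65 -0.06 -0.16 0",
)

```text
t: 13.42
tool_pos: [0.4846, 0.2608, 0.2033]
tcp_rot: [0.734, 0.675, 0.048, 0.05]
contact_force: [-2.1, -0.3, 2.4]
width: 0.0127
```

Request:
servo_tool(
  targets="0.0015 0.0175 0 0.32 -0.02 -0.08 0; 0.0015 0.0175 0 0.32 -0.02 -0.08 0",
)

```text
t: 13.68
tool_pos: [0.488, 0.2607, 0.2027]
tcp_rot: [0.735, 0.676, 0.042, 0.043]
contact_force: [-2.9, 0.4, 4.3]
width: 0.0131
```

Request:
servo_tool(
  targets="0.0015 0.0175 0 0.32 -0.02 -0.08 0; 0.0015 0.0175 0 0.32 -0.02 -0.08 0",
)

```text
t: 13.92
tool_pos: [0.4913, 0.2607, 0.2021]
tcp_rot: [0.735, 0.676, 0.036, 0.036]
contact_force: [-3.9, -0.1, 5.3]
width: 0.0129
```

```bash
python3 look.py 6
```

```text
13.925 [0.4912933  0.26065169 0.20210262] [0.73526879 0.67584062 0.03613547 0.03624203] [-3.93056197 -0.09131679  5.25674861] [-0.14843072  0.30370893 -0.0408347 ] 0.012886318998993888
jaw yaw -4.8353579850366515 tilt 5.862351375655321
```

View pics/side6c.png

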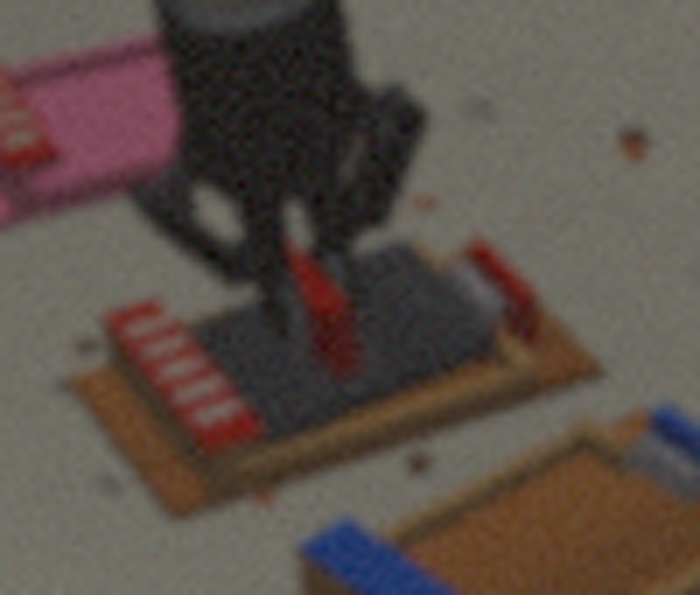

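View pics/top6c.png

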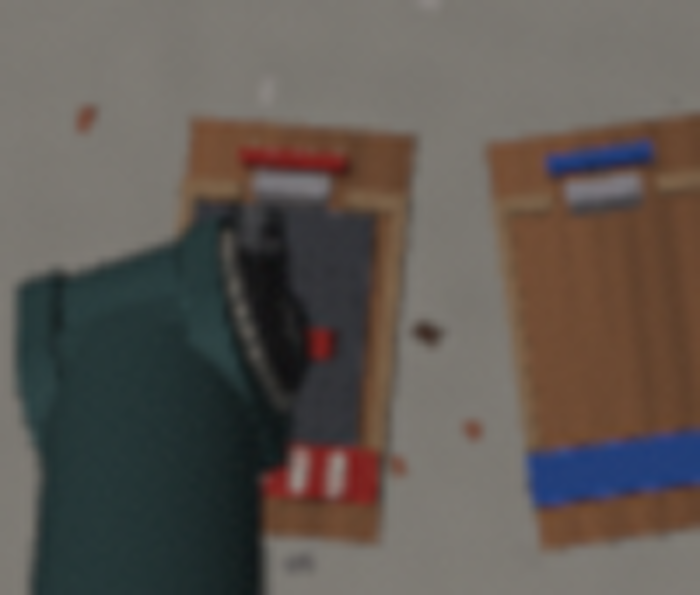

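The low end is under the lip and the catch is being pushed back (about 10 N). Continuing gently.

Request:
servo_tool(
  targets="0.0015 0.0175 0 0.32 -0.03 -0.09 0; 0.0015 0.0175 0 0.32 -0.03 -0.09 0",
)

```text
t: 14.28
tool_pos: [0.4946, 0.2604, 0.2009]
tcp_rot: [0.736, 0.676, 0.03, 0.03]
contact_force: [-0.4, 0.2, 0.9]
width: 0.0128
```

Request:
servo_tool(
  targets="0.0015 0.0175 0 0.32 -0.03 -0.1 0; 0.0015 0.0175 0 0.32 -0.03 -0.1 0",
)

```text
t: 14.52
tool_pos: [0.4979, 0.2601, 0.1996]
tcp_rot: [0.736, 0.676, 0.024, 0.023]
contact_force: [-0.4, 0.7, 0.6]
width: 0.0132
```

Request:
servo_tool(
  targets="0.0015 0.0175 0 0.32 -0.03 -0.1 0; 0.0015 0.0175 0 0.32 -0.03 -0.1 0",
)

```text
t: 14.78
tool_pos: [0.5012, 0.2598, 0.1984]
tcp_rot: [0.736, 0.676, 0.018, 0.017]
contact_force: [-1.1, 1.0, 0.4]
width: 0.0129
```

Request:
servo_tool(
  targets="0.0015 0.0175 0 0.32 -0.03 -0.11 0; 0.0015 0.0175 0 0.32 -0.03 -0.11 0",
)

```text
t: 15.02
tool_pos: [0.5046, 0.2594, 0.1968]
tcp_rot: [0.736, 0.676, 0.012, 0.01]
contact_force: [1.2, 1.2, -3.8]
width: 0.0131
```

Request:
servo_tool(
  targets="0.0015 0.0175 0 0.32 -0.03 -0.11 0; 0.0015 0.0175 0 0.32 -0.03 -0.11 0",
)

```text
t: 15.28
tool_pos: [0.5081, 0.2589, 0.1957]
tcp_rot: [0.737, 0.676, 0.006, 0.003]
contact_force: [0.7, 0.8, -0.3]
width: 0.0132
```

Request:
servo_tool(
  targets="0.001 0.016 0 0.3 -0.03 -0.1 0; 0.001 0.016 0 0.3 -0.03 -0.1 0",
)

```text
t: 15.52
tool_pos: [0.5111, 0.2588, 0.195]
tcp_rot: [0.737, 0.676, -0.0, -0.003]
contact_force: [-2.9, -0.4, 4.4]
width: 0.0135
```

```bash
python3 look.py 7
```

```text
15.525 [0.51113624 0.25876371 0.19504266] [ 7.36715906e-01  6.76195712e-01 -2.40482117e-04 -2.99566450e-03] [-2.89198838 -0.38050283  4.37564689] [-0.11175029  0.28534481 -0.04965191] 0.01345880930358546
jaw yaw -4.904876889355599 tilt -0.27153335483813995
```

View pics/side7c.png

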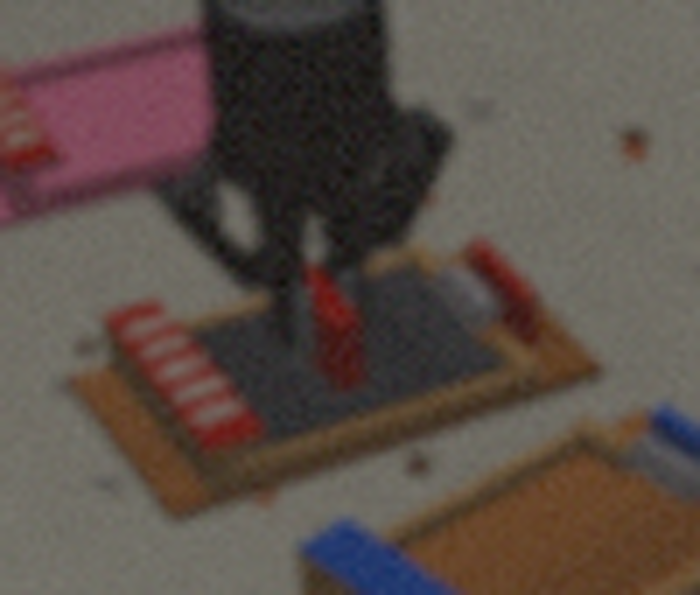

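View pics/top7c.png

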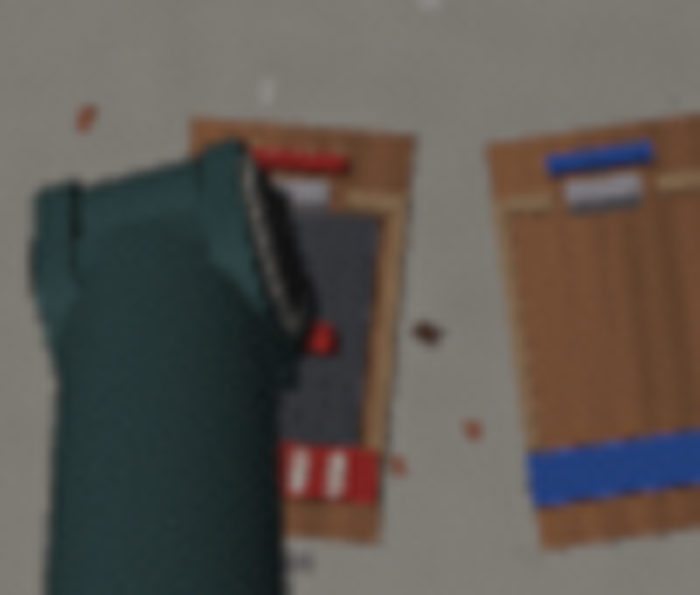

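At tool-level the force signature still resembles catch contact, so the plate may have turned a bit in the jaws. I'll overlay the model corners to tell.

```bash
python3 - <<'E'
from h import *
import cv2
im=cv2.imread("pics/side7.png");x,y=195,150
c=cv2.resize(im[y:y+50,x:x+65],None,fx=12,fy=12,interpolation=cv2.INTER_CUBIC); cv2.imwrite("pics/s7z.png",c)
# side camera board centre offset relative to O: 
off=np.array([.5132,.2506,0])-np.array([.5156,.2583,0])
off[2]=0
for th in (0,3,6):
    ct,st=np.cos(np.radians(th)),np.sin(np.radians(th))
    for b in(-45,45):
        e=np.array([-70.0,0]); P=O+off+U*((-70+130*ct-10*st)/1e3)+V*b/1e3+[0,0,(130*st+10*ct)/1e3]
        print(th,b,((proj('side',P)[0]-[x,y]+.5)*12).round(0))
E
```

```text
0 -45 [571. 392.]
0 45 [409. 219.]
3 -45 [567. 370.]
3 45 [405. 198.]
6 -45 [562. 349.]
6 45 [400. 177.]
```

View pics/s7z.png

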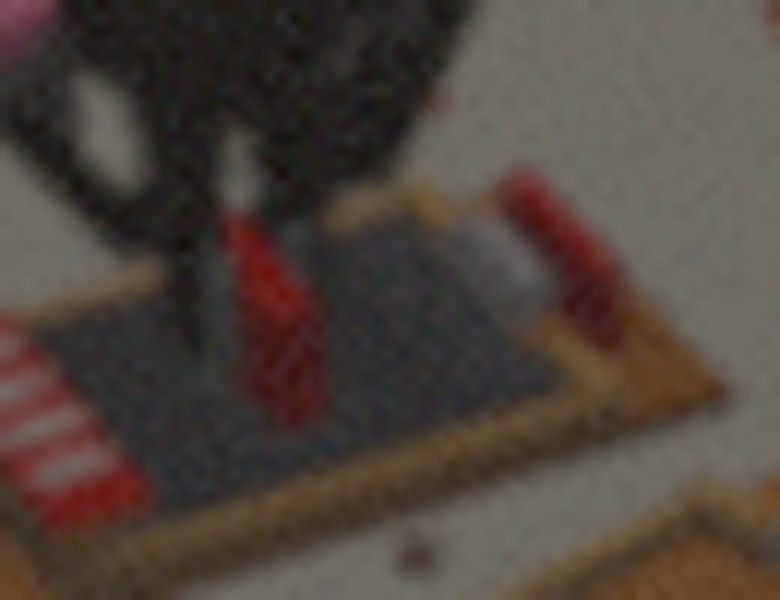

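The corners (562,385) and (410,215) match a flat plate to within about 1°, and the catch overlaps the plate's edge. I'll press slightly more, to feel whether the floor is solid.

Request:
servo_tool(
  targets="0.001 0.01 0 0.15 -0.01 -0.1 0; 0.001 0.01 0 0.15 -0.01 -0.1 0",
)

```text
t: 15.88
tool_pos: [0.5127, 0.2585, 0.1952]
tcp_rot: [0.737, 0.676, -0.003, -0.007]
contact_force: [-5.4, -1.2, 12.4]
width: 0.0131
```

Request:
servo_tool(
  targets="0.001 0.01 0 0.15 -0.01 -0.1 0; 0.001 0.01 0 0.15 -0.01 -0.1 0",
)

```text
t: 16.12
tool_pos: [0.5145, 0.2582, 0.1957]
tcp_rot: [0.737, 0.676, -0.006, -0.011]
contact_force: [-6.9, -2.2, 15.4]
width: 0.0131
```

```bash
python3 -c "
from h import *
s=arm.sense();print(s['tool_pos'],s['contact_force'],s['torque'])
M=R.from_quat(s['tcp_rot']).as_matrix(); jy=M[:,1]*np.sign(M[0,1]);print(np.degrees(np.arcsin(jy[2])))"
```

```text
[0.51451597 0.25823988 0.19574074] [-6.91521288 -2.17983186 15.38009965] [-0.69572495  0.40667541 -0.06074024]
-1.3643294870016354
```

The floor is solid. I'll relieve the load, open and lift away.

Request:
servo_tool(
  targets="-0.0015 -0.018 0 -0.3 0.02 0 0; -0.0015 -0.018 0 -0.3 0.02 0 0; -0.0015 -0.018 0 -0.3 0.02 0 3; -0.0015 -0.018 0 -0.3 0.02 0.1 4; -0.0015 -0.018 0 -0.3 0.02 0.2 4; -0.0015 -0.018 0 -0.3 0.02 0.5 4; -0.0015 -0.018 0 -0.3 0.02 1.5 4; -0.0015 -0.018 0 -0.3 0.02 4 4; -0.0015 -0.018 0 -0.3 0.02 8 4; -0.0015 -0.018 0 -0.3 0.02 12 4; -0.0015 -0.018 0 -0.3 0.02 13 4; -0.0015 -0.018 0 -0.3 0.02 13 4",
)

```text
t: 17.62
tool_pos: [0.5114, 0.2585, 0.3264]
tcp_rot: [0.737, 0.676, 0.001, -0.004]
contact_force: [-0.1, -0.4, -0.3]
width: 0.0399
```

```bash
python3 look.py 8;python3 - <<'E'
import cv2
im=cv2.imread("pics/side8.png");x,y=195,150
cv2.imwrite("pics/s8z.png",cv2.resize(im[y:y+50,x:x+65],None,fx=12,fy=12,interpolation=cv2.INTER_CUBIC))
E
```

```text
17.625 [0.51140229 0.25852558 0.32638775] [ 7.36611683e-01  6.76304023e-01  6.82107497e-04 -3.95365432e-03] [-0.09275038 -0.41966171 -0.2830131 ] [0.04990065 0.05009901 0.03987689] 0.03994642496476984
jaw yaw -4.887266834687883 tilt -0.2808645679580719
```

View pics/s8z.png

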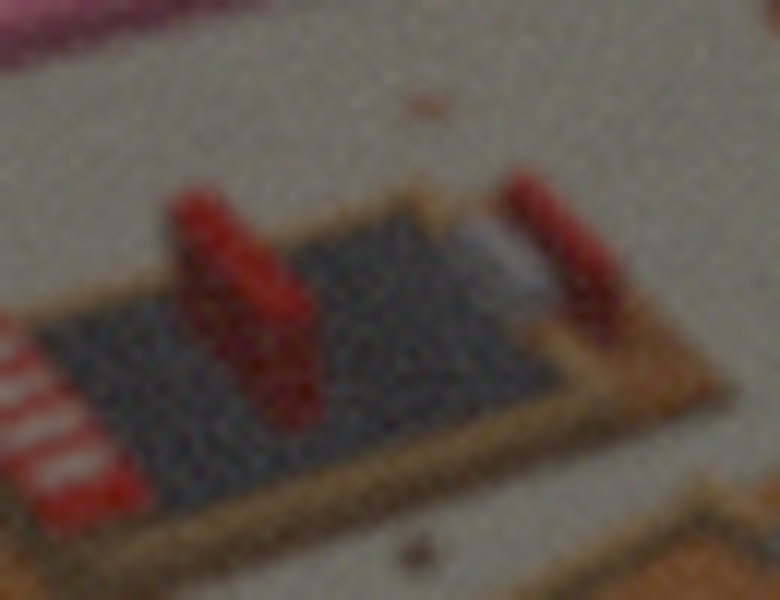

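View pics/top8c.png

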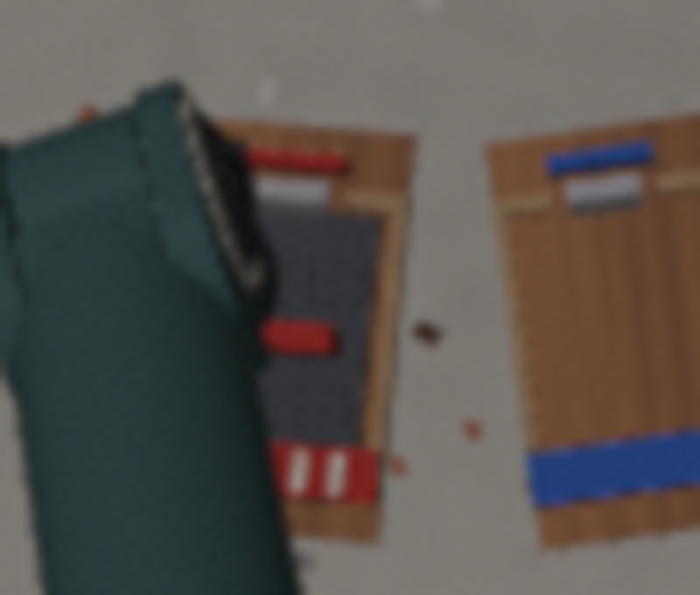

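The picture shows the plate flat, with the lip over its left end and the catch at the plate's right edge (about (500,270) in the side crop). To be sure it's latched, I'll press lightly with shut fingertips near the catch end and read the height there (expected TCP z≈0.189).

Request:
servo_tool(
  targets="0 0 0 2 -0.2 0 0; 0 0 0 3.9 -0.3 0 0; 0 0 0 3.9 -0.3 -3 0; 0 0 0 3.9 -0.3 -7 0; 0 0 0 3.9 -0.3 -10 0; 0 0 0 3.9 -0.3 -12 0; 0 0 0 3.9 -0.3 -13 0; 0 0 0 3.9 -0.3 -13.2 0; 0 0 0 3.9 -0.3 -13.2 0",
)

```text
t: 18.85
tool_pos: [0.5504, 0.2555, 0.1934]
tcp_rot: [0.737, 0.676, -0.0, -0.004]
contact_force: [0.5, 0.4, 0.5]
width: -0.0002
```

Request:
servo_tool(
  targets="0 0 0 0 0 -0.1 0; 0 0 0 0 0 -0.2 0; 0 0 0 0 0 -0.2 0",
)

```text
t: 19.23
tool_pos: [0.5504, 0.2555, 0.1917]
tcp_rot: [0.737, 0.676, -0.0, -0.004]
contact_force: [-0.3, 0.2, 0.0]
width: 0.0
```

Request:
servo_tool(
  targets="0 0 0 0 0 -0.1 0; 0 0 0 0 0 -0.2 0; 0 0 0 0 0 -0.2 0",
)

```text
t: 19.6
tool_pos: [0.5504, 0.2556, 0.1896]
tcp_rot: [0.737, 0.676, -0.0, -0.004]
contact_force: [0.2, -0.7, -0.7]
width: 0.0
```

Request:
servo_tool(
  targets="0 0 0 0 0 -0.1 0; 0 0 0 0 0 -0.15 0; 0 0 0 0 0 -0.15 0",
)

```text
t: 19.98
tool_pos: [0.5505, 0.2555, 0.1895]
tcp_rot: [0.737, 0.676, -0.0, -0.004]
contact_force: [-3.7, -1.4, 11.6]
width: 0.0001
```

Request:
servo_tool(
  targets="0 0 0 0 0 -0.1 0; 0 0 0 0 0 -0.15 0; 0 0 0 0 0 -0.15 0",
)

```text
t: 20.35
tool_pos: [0.5506, 0.2554, 0.1895]
tcp_rot: [0.737, 0.676, -0.0, -0.005]
contact_force: [-3.8, -1.6, 12.3]
width: -0.0002
```

The contact is solid at TCP z=0.1895, so the plate top is about 0.0165 m up, i.e. lying on the floor under the catch tip. I'll retreat clear for a last look.

Request:
servo_tool(
  targets="0 0 0 0 0 1 0; 0 0 0 0 0 4 0; 0 0 0 0 0 8 0; 0 0 0 0 0 13 0; 0 0 0 -4 5 15 0; 0 0 0 -8 9 16 0; 0 0 0 -12 13 16 0; 0 0 0 -16 17 16 0; 0 0 0 -20 21 16 0; 0 0 0 -20 21 16 0; 0 0 0 -20 21 16 0",
)

```text
t: 21.72
tool_pos: [0.3509, 0.465, 0.3497]
tcp_rot: [0.737, 0.676, 0.0, -0.004]
contact_force: [-0.9, -0.6, -0.4]
width: -0.0
```

```bash
python3 look.py 9
```

```text
21.725 [0.35090021 0.4650204  0.34966344] [ 7.36670136e-01  6.76238284e-01  9.91028287e-05 -4.34559659e-03] [-0.85225865 -0.58632137 -0.41631382] [-0.02625747 -0.0612258  -0.00689325] -2.6901201537775515e-05
jaw yaw -4.897156459525983 tilt -0.35916141616017905
```

View pics/side9c.png

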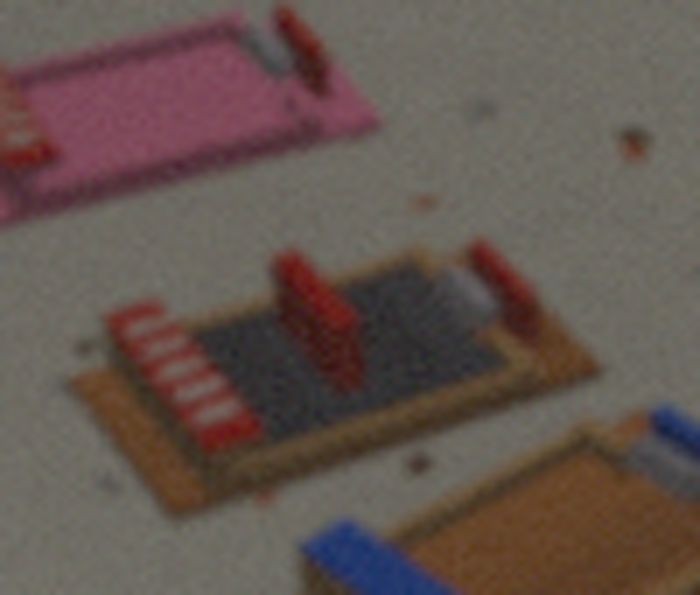

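View pics/top9c.png

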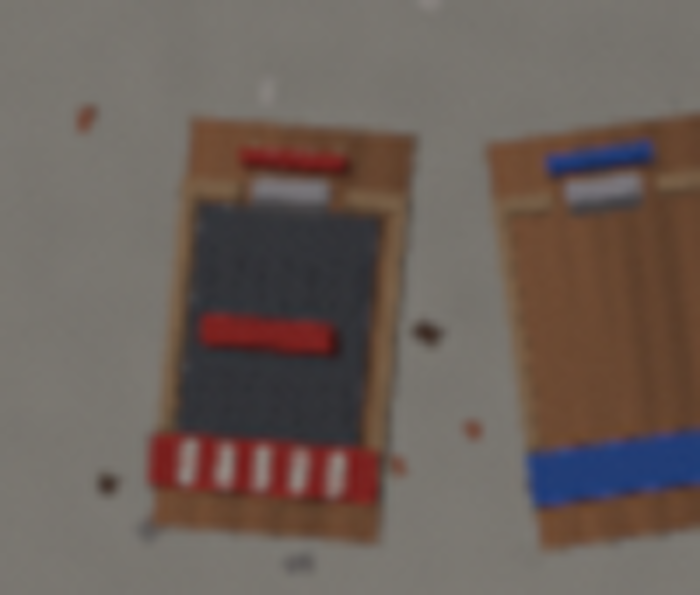

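View pics/top9.png

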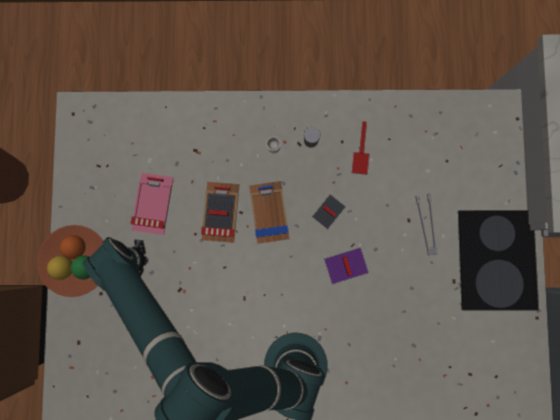

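The last pictures show the plate level inside the red-striped frame, at (180–385, 205–440) in the top crop. The lip covers one end and the catch sits at the other. The cup, tin, spatula and tongs look unmoved, and the arm is clear.

```bash
python3 -c "
from station import arm
print(arm.hand_in())"
```

```text
the job is handed in; nothing more can be done
None
```

The griddle plate is back in the red-striped cradle, with one end under the lip and the other pressed down past the catch. I handed the job in at about 22 s; no verdict was reported.

I gripped the plate by its red grip, carried it over and tilted it 14°. I slid the low end under the lip until it touched the end wall, then rotated it down past the catch. Net forces at the wrist stayed at or below about 15 N in the readings I took.

**Plate on the floor:** Pressing lightly with shut fingertips near the catch end met solid contact at TCP z = 0.1895 m. That puts the plate top about 16.5 mm up, where 16 mm is expected for a plate lying on the floor.

**Held at both ends:** The final pictures show the plate level and inside the frame, the lip over one end and the catch at the other. The catch is too small in the images to prove by sight that it snapped over the edge. I infer that from the plate height, since its top is well below the catch's tip.

**Other objects:** The egg cup, spice tin, spatula and tongs look unmoved, and the arm was clear of everything.

**Disagreements:**
- The two cameras differed by 6–8 mm in absolute y and came out about 1% short in scale, so I placed the plate using its position relative to the cradle within each view.
- The frame shift read between -4 and -8 mm in the images; feel at the wall gave about -5 mm.
- The push on the catch eased off at about 5° of tilt, earlier than I expected, so the plate may have turned slightly in the jaws.

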